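# Open the parts carousel and hold the square jar to the front

### The job

Lift the clear dust cover of the parts carousel by its handle until it rests open on its stop, and let go of it there without slamming it. Then turn the turntable until its one square jar is at the front, in line with the raised pointer on the tray's front edge, and finish with the turntable still held firmly so that it cannot turn: do not let go at the end, and hold it by another jar or its plate, leaving the square jar free for me to snap open. Leave everything else on the desk where it is.

Things in the scene. Friction and masses are not known exactly. Their poses are not given: they have to be found in the camera images.
- tray: Fixed black base of the carousel, 184 mm square, 30 mm high, with a low rim. Origin: centre of its underside, on the desk and on the turntable's vertical axis. x points from front to hinge side, y left, z up; the front (-x) faces the robot, more or less. A 12 mm high apron, 100 mm wide, with a small raised metal pointer juts 19 mm from the middle of the front.
- cover: Clear dust cover, 184 x 184 x 52 mm, walls 3 mm, about 350 g, open below. Origin: middle of its hinge axis (along tray y), at (92, 0, 31) mm in the tray frame. Closed, its axes are the tray's. It opens by turning about +y, front rising, to its stop at 1.62 rad. Hinge friction 0.06 N m; past about 1.4 rad it falls on to the stop, below 1.0 rad it falls shut.
- cover_handle (a point): Middle of the round aluminium handle bar on the cover's front: 9 mm thick, 90 mm long along the cover's y, 38 mm out from the front face on two end posts. In the cover's frame it lies at (-222, 0, 30) mm; closed it is 61 mm above the desk, fully open about 251 mm. The bar can turn between the fingers as the cover swings.
- carousel: Grey turntable plate, 164 mm across, top 23 mm above the desk, turning without end on the tray's axis (friction 0.025 N m). Five jars are clipped to it for good, every 72 degrees, centres 58 mm from the axis: four round ones (black screw lids 40 mm across) and the square jar, on its -x side. Lids: 55 to 71 mm above the desk. Hub radius 13 mm, 10 mm high. Origin: on the axis, under the plate.
- square_jar: The one square jar on the turntable: 36 mm square body, black 40 mm square snap lid, same height and material as the others. Origin: centre of its foot, on the plate's top, 58 mm from the turntable's axis. It turns with the turntable and may start anywhere on the circle except at the front.
- front_spot (a point): The point on the turntable's top level, 58 mm in front (tray -x) of the turntable's axis, behind the pointer on the tray's front apron: the centre of the square jar's foot must come here.
- charger: Bystander: black four-bay cell charger 150 x 110 x 42 mm with three cells in it. Origin: centre of the underside.
- multimeter: Bystander: black multimeter lying flat, 160 x 80 x 43 mm. Origin: centre of the underside.
- flashlight: Bystander: dark metal flashlight standing on its head, 40 mm across at the head, 121 mm tall. Origin: centre of the underside.
- spare_cell: Bystander: single black cell standing upright, 19 mm across, 66 mm tall. Origin: centre of the underside.
- cell_box: Bystander: grey cell box 80 x 78 x 24 mm. Origin: centre of the underside.
- screwdriver: Bystander: precision screwdriver lying flat, 135 mm long, 11 mm thick. Origin: near its middle, on the desk.
- tape_roll: Bystander: roll of black tape lying flat, 60 mm across, 18 mm high. Origin: centre of the underside.

How it is judged:
On the way:
1. the cover rests open on its stop and has been let go (angle between cover's own z axis and vertical above 1.57 rad and contact force between each of the fingers, the arm and cover below 0.2 N), for 0.2 s.
At the end, for the whole second after the job is handed in: The cover is open on its stop (over 1.57 rad), untouched; the square jar's centre is within 10 mm of the front spot; the turntable is still (under 0.08 rad/s) and the fingers bear on it or a round jar with over 1 N, and do not touch the square jar (all of step 1 and horizontal distance between square_jar and front_spot below 0.01 m and angular speed of carousel below 0.08 rad/s and contact force between the fingers and carousel above 1 N and contact force between the fingers and square_jar below 0.2 N); the arm keeps its last pose, push and grip.
It fails at once if the cover is slammed or dropped (faster than 3 rad/s) (angular speed of cover above 3 rad/s).
It fails at once if a thing lying or standing about on the desk is shifted by more than 25 mm (distance of any of charger, multimeter, flashlight, spare_cell, cell_box, screwdriver, tape_roll from where it was at the start of the episode above 0.025 m).
It fails at once if the flashlight or the spare cell is knocked over (angle between any of flashlight, spare_cell's own z axis and vertical above 0.5 rad).
It also fails if it takes over 64 s, if anything falls off the work surface, if the arm or the gripper's body presses on something with over 40 N, if the wrist force passes 120 N, or if a joint passes its speed limit or range.

### The arm

A 6-joint arm with a two-finger parallel gripper is mounted at the origin on the work surface. World frame = base frame: x ahead of the robot, y to its left, z up, the work surface at z = 0. Lengths are in m, angles in rad, forces in N, time in s.
With the tool pointing down it reaches from about 0.3 to 1 m from the base axis. Payload 5.1 kg.
Tool frame: the origin (TCP) lies midway between the tips of the shut fingers; the grasp point (between the pads) lies behind it (manip.grasp_offset is the z of the grasp point in the tool frame, in m); z points along the fingers, y is the line along which they close (so a half turn about z gives the same grasp; the last joint's range is limited). The gripper opens to 95 mm and grips with 3 to 60 N. Pads are 20 mm wide; open, the fingers measure 119 mm over their backs; the gripper's body (75 mm by 180 mm) begins 59 mm behind the grasp point.
Start: joints at [-0.083, 0.124, 1.65, -0, 1.367, -0.083], TCP at [0.65, -0, 0.215] pointing down, gripper open.
Joint ranges: [-2.61, 2.61], [-1.02, 2.33], [0.03, 2.71], [-1.35, 4.49], [0.32, 2.68], [-2.91, 2.91]. Speed limits (rad/s): [2.57, 2.57, 3.14, 3.14, 3.14, 3.14].

### API

Orientations are given as a rotation vector (axis times angle).
In Python, from cell import manip gives the robot as it stands. Calls block until the motion is done:
- manip.goto(position, orientation): joint-space move of the TCP to a pose.
- manip.move_linear(position, rotation=None, feed=0.15, max_force=None): straight line of the TCP; rotation=None keeps the orientation; feed is the mean speed in m/s. With max_force (N) it stops when the force on the tool has changed by that much, and returns True; else False.
- manip.set_joints(angles): joint-space move.
- manip.move_gripper(opening, effort=None): finger opening in m; effort is the grip in N (None keeps the last); returns when the fingers have stopped.
- manip.pause(seconds).
- manip.ik(position, orientation): joint angles nearest the present ones, or None.
- manip.sense(): the state.
- manip.camera(name): name is "scene" or "side" or "wrist"; returns a dict with "color" (400x640x3 uint8, blue, green, red), "intrinsics" (3x3 intrinsics, pixels), "camera_from_world" (4x4, takes a point from world to camera coordinates). Camera axes: x right, y down, z forward; pixel columns grow to the right and rows downward; lengths in m; the calibration is good to about 2 mm. A picture is of the moment at which its call begins. There is no depth.
A pose or a line that the arm cannot do raises manip.IKError and nothing moves.
- manip.job_done(): hands the job in; it is judged then, once.
The state is a dict: "clock": time; "joint_pos": joint angles; "qvel": joint speeds; "tau": joint torques, N m; "eef_pos": TCP position; "tool_rot": TCP orientation; "contact_force": force on the tool from outside, world axes, zero at the start; "ft_torque": the same for the moment, N m; "gripper_width": finger opening in m; "finger_force": force on a finger pad.
Only numpy, scipy, OpenCV 4.12 (cv2) and the standard library are available. Lean on these libraries where they do the work, as an engineer would, in place of code of your own. Each camera call takes 0.05 s, during which the arm holds its last target. There are 200 camera calls.

## Working session

There is one attempt and no reset: what is moved stays moved. The work goes in short steps, each a Python script; the robot and the scene stay as the last script left them, time stands still between calls to the robot, and variables do not carry over. Pictures are saved under pics/ and viewed, at most 10 in all, crops included, and the job is handed in when it is done.

```bash
ls; mkdir -p pics; python3 - <<'E'
from cell import manip
import cv2,numpy as np
for n in("scene","side","wrist"):
    c=manip.camera(n); cv2.imwrite(f"pics/{n}0.png",c["color"]); np.savez(f"{n}0.npz",K=c["intrinsics"],T=c["camera_from_world"])
print(manip.grasp_offset, manip.sense())
E
```

```text
pics
-0.0188 {'clock': 0.15, 'joint_pos': array([-8.26289184e-02,  1.24373490e-01,  1.65138746e+00, -2.26970796e-05,
        1.36746108e+00, -8.25801263e-02]), 'qvel': array([-9.44685347e-04, -2.02231463e-03, -3.63529810e-03,  4.33983171e-04,
        1.10375626e-03, -4.73749885e-06]), 'tau': array([ 4.52342692e-04, -4.18191254e+01, -3.60470796e+01,  7.75244599e-02,
        4.69156180e-02, -8.73639601e-05]), 'eef_pos': array([ 6.49497414e-01, -1.27586644e-05,  2.13641582e-01]), 'tool_rot': array([-2.22062124e+00, -2.22052311e+00,  1.68026879e-03]), 'contact_force': array([-0.88928278,  0.22290177,  0.2870918 ]), 'ft_torque': array([-0.05566726,  0.0200313 ,  0.0057483 ]), 'finger_force': 0.0, 'gripper_width': 0.09473382541260032}
```

View pics/scene0.png

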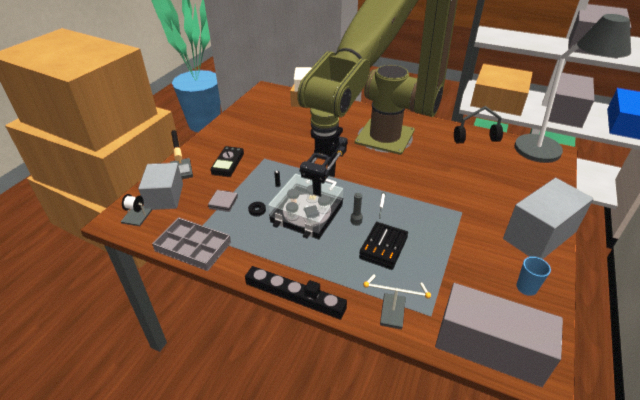

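View pics/side0.png

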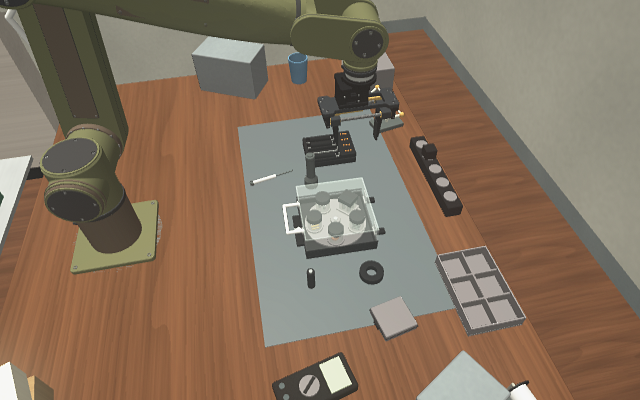

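The robot is at the left of the side picture. The carousel is at about (338,220), the handle at (290,218), the flashlight at (310,168) and the spare cell at (311,278). I'll zoom in.

```bash
python3 - <<'E'
import cv2
a=cv2.imread("pics/side0.png")[155:275,265:405]
cv2.imwrite("pics/side0c.png",cv2.resize(a,None,fx=5,fy=5,interpolation=cv2.INTER_CUBIC)[:600,:700])
E
```

```text
(no output)
```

View pics/side0c.png

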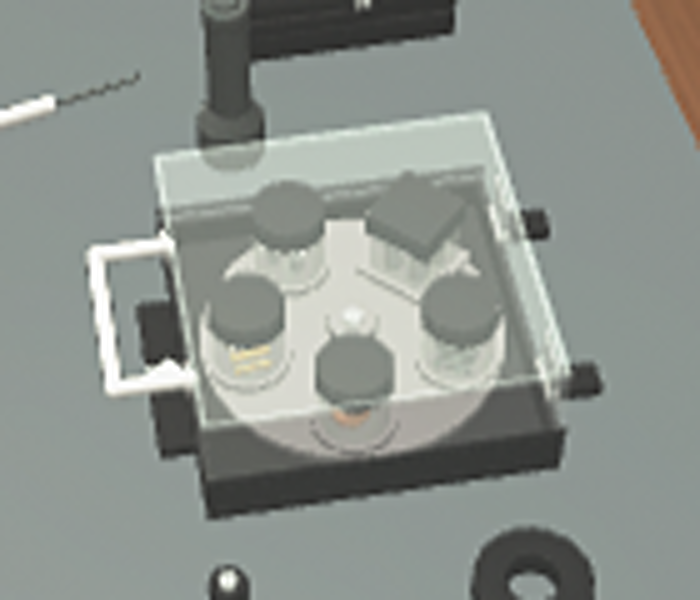

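View pics/wrist0.png

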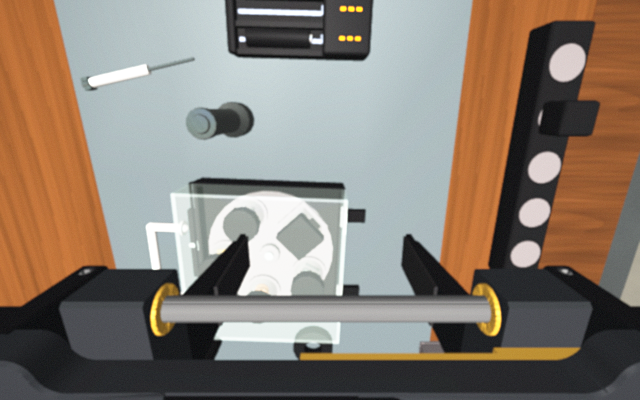

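Side crop: handle ends are at (92,252) and (113,388), cover top corners at (155,157), (488,112), (207,424) and (570,370), and the square lid is centred at (417,213). In the wrist view the square lid is at (302,236) and the cover corners at (172,194) and (348,201). I'll fit the tray pose to these.

```bash
cat > fit.py <<'E'
import numpy as np
from scipy.optimize import least_squares
def proj(c,P):
    q=np.asarray(P)@c['T'][:3,:3].T+c['T'][:3,3]; p=q@c['K'].T; return p[:,:2]/p[:,2:]
def pose(p,L):
    L=np.asarray(L,float)/1000; c,s=np.cos(p[2]),np.sin(p[2])
    return np.c_[p[0]+c*L[:,0]-s*L[:,1],p[1]+s*L[:,0]+c*L[:,1],L[:,2]]
E
python3 - <<'E'
from fit import *
S=dict(np.load('side0.npz'));W=dict(np.load('wrist0.npz'))
Ls=[(-130,45,61),(-130,-45,61),(-92,92,83),(92,92,83),(-92,-92,83),(92,-92,83),(-92,-92,0),(92,-92,0)]
us=np.array([(97,252),(116,388),(155,157),(488,112),(207,424),(570,370),(210,518),(563,465)])/5+[265,155]
Lw=[(-92,92,83),(92,92,83),(-130,45,61)]; uw=np.array([(172,194),(348,201),(150,225)])
f=lambda p:np.r_[(proj(S,pose(p,Ls))-us).ravel(),((proj(W,pose(p,Lw))-uw)/2).ravel()]
r=least_squares(f,[.65,-.05,0],loss='soft_l1'); print(r.x,f(r.x).round(1).reshape(-1,2).tolist())
p=r.x; np.save('tray.npy',p)
us=np.array([[417,213]])/5+[265,155]
for nm,g in(('both',lambda a:np.r_[(proj(S,pose(p,[(58*np.cos(a[0]),58*np.sin(a[0]),71)]))-us).ravel(),(proj(W,pose(p,[(58*np.cos(a[0]),58*np.sin(a[0]),71)]))-[302,236]).ravel()/2]),):
    b=least_squares(g,[.8]);print('sq angle deg',np.degrees(b.x),b.fun)
# bystanders on desk
def ray(c,u,z):
    d=np.linalg.inv(c['K'])@[*u,1]; R=c['T'][:3,:3];o=-R.T@c['T'][:3,3];d=R.T@d;return (o+d*(z-o[2])/d[2]).round(3)
print('flash top',ray(S,(310,156),.121),'cell',ray(S,(311,271),.066),'tape',ray(S,(371,270),.018),'screw',ray(S,(265,180),.01),'chgr',ray(S,(330,145),.042))
E
```

```text
[ 0.57944927 -0.09442478 -0.03481846] [[-0.3, 0.5], [0.0, 0.0], [-0.4, -0.8], [-0.3, -0.7], [-0.8, 0.3], [0.7, 0.2], [-0.1, 0.9], [-0.6, 0.8], [0.0, -0.5], [0.8, -1.0], [1.5, 0.6]]
sq angle deg [43.84072168] [-0.18030407 -1.66198703 -0.13221733  1.20739092]
flash top [0.544 0.066 0.121] cell [ 0.482 -0.261  0.066] tape [ 0.631 -0.259  0.018] screw [0.413 0.112 0.01 ] chgr [0.627 0.186 0.042]
```

The fit is good to under 1 px: tray at (0.579, -0.094) with yaw -0.035, and the square jar at 43.8°. First I'll grasp the handle with the tool vertical, closing along the tray's x.

```bash
cat > h.py <<'E'
from cell import manip
import numpy as np
from scipy.spatial.transform import Rotation as R
p=np.load('tray.npy'); G=-manip.grasp_offset
def W(x,y,z):  # tray mm -> world m
    c,s=np.cos(p[2]),np.sin(p[2]); x,y=x/1e3,y/1e3
    return np.array([p[0]+c*x-s*y,p[1]+s*x+c*y,z/1e3])
def rot(phi):  # tool down, closing axis at angle phi (rad) in the tray frame
    return (R.from_euler('z',phi+p[2])*R.from_rotvec(np.pi*np.array([1,1,0])/2**.5)).as_rotvec()
def tcp(x,y,z): return W(x,y,z)-[0,0,G]  # grasp point given in tray mm
E
python3 - <<'E'
from h import *
T=np.load('wrist0.npz')['T'];print('cam',-T[:3,:3].T@T[:3,3],manip.sense()['eef_pos'])
manip.goto(tcp(-130,0,150),rot(0)); manip.move_gripper(.036,20)
print(manip.move_linear(tcp(-130,0,61),feed=.1,max_force=10))
manip.move_gripper(0,20)
s=manip.sense();print(s['clock'],s['gripper_width'],s['finger_force'],s['eef_pos']-tcp(-130,0,61),s['contact_force'])
for a,j in((115.8,'start'),(180,''),(252,'end')):
    t=np.radians(a);print(a,manip.ik(tcp(58*np.cos(t),58*np.sin(t),64),rot(t-np.radians(270))))
E
```

```text
cam [0.64947541 0.08439089 0.38354997] [ 6.49497414e-01 -1.27586644e-05  2.13641582e-01]
False
3.7833 0.008736476736402722 19.99825045466423 [-0.00293437  0.00012067 -0.00010176] [-10.1921359   -0.02168539   9.55011099]
115.8 [-1.70524321e-01  9.00299687e-02  1.99095292e+00 -4.44089210e-16
  1.06060976e+00  2.55559184e+00]
180 [-2.76757508e-01  3.01509940e-02  2.05399778e+00 -4.44089210e-16
  1.05744388e+00  1.32885728e+00]
252 [-3.52788617e-01  1.34826518e-01  1.94174236e+00 -4.44089210e-16
  1.06502378e+00 -3.81089461e-03]
```

The handle is gripped (8.7 mm opening), with the bar about 3 mm nearer the robot than planned. Next I'll swing the cover along its arc.

```bash
python3 - <<'E'
from h import *
def bar(th,dx): return tcp(92+dx-222*np.cos(th)+30*np.sin(th),0,31+222*np.sin(th)+30*np.cos(th))
for th in np.linspace(0,1.62,13)[1:]:
    manip.move_linear(bar(th,-3),feed=.1)
    s=manip.sense();print(round(th,2),round(s['clock'],1),s['gripper_width'].round(4),s['contact_force'].round(1),((s['eef_pos']-bar(th,-3))*1e3).round(1))
c=manip.camera('side');import cv2;cv2.imwrite('pics/side1.png',cv2.resize(c['color'][60:280,220:440],None,fx=2.5,fy=2.5))
E
```

```text
Traceback (most recent call last):
AttributeError: 'float' object has no attribute 'round'
```

```bash
python3 - <<'E'
from h import *
def bar(th,dx): return tcp(92+dx-222*np.cos(th)+30*np.sin(th),0,31+222*np.sin(th)+30*np.cos(th))
for th in np.linspace(0,1.62,13)[2:]:
    manip.move_linear(bar(th,-3),feed=.1)
    s=manip.sense();print(round(th,2),round(s['clock'],1),round(s['gripper_width'],4),s['contact_force'].round(1),((s['eef_pos']-bar(th,-3))*1e3).round(1))
c=manip.camera('side');import cv2;cv2.imwrite('pics/side1.png',cv2.resize(c['color'][60:280,220:440],None,fx=2.5,fy=2.5))
E
```

```text
0.27 4.7 0.0084 [-3.  -1.  -0.4] [-0.3 -0.1  0.1]
0.4 5.1 0.008 [-7.9 -0.7  3.8] [-0.3 -0.1  0.9]
0.54 5.6 0.0084 [-8.9 -1.8  4.6] [-0.4 -0.1  1.5]
0.68 6.0 0.0084 [-10.5  -1.2   8.5] [-0.1 -0.3  2.6]
0.81 6.5 0.0082 [-6.7 -0.9  7.9] [ 0.9 -0.4  3. ]
0.94 6.9 0.0088 [-5.3 -2.1  8.3] [ 0.8 -0.5  2.4]
1.08 7.4 0.0085 [-4.  -2.2  7.1] [ 0.6 -0.6  1.7]
1.22 7.8 0.0083 [-1.9 -3.9  6.8] [ 0.5 -0.7  1.1]
1.35 8.3 0.0084 [-0.8 -4.4  6. ] [ 0.2 -0.7  0.4]
1.48 8.7 0.0086 [ 0.6 -3.7  3.8] [ 0.2 -0.8 -0.2]
1.62 9.2 0.0083 [ 0.8 -5.8  2.7] [-0.1 -0.9 -0.7]
```

View pics/side1.png

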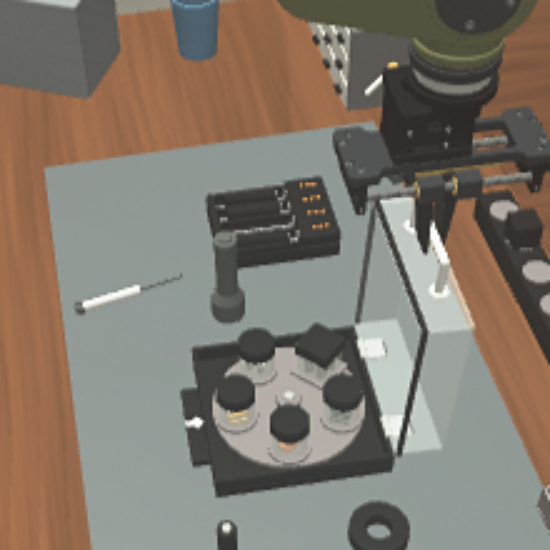

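The cover stands about vertical with the bar still gripped; jars and pointer are now in clear view. I'll nudge it onto the stop, release, retreat and measure the turntable from the wrist camera.

```bash
python3 - <<'E'
from h import *
import cv2
s=manip.sense();e=s['eef_pos']
print(manip.move_linear(e+[.012,0,-.0005],feed=.02,max_force=4), manip.sense()['eef_pos']-e, manip.sense()['contact_force'])
manip.move_gripper(.04,20); e=manip.sense()['eef_pos']
manip.move_linear(e+[0,0,.06],feed=.08)
e=manip.sense()['eef_pos']; manip.move_linear([.60,e[1],e[2]],feed=.2)
# view: camera is 84 mm to tool +x; place camera over the tray centre
q=W(-30,-95,260)
manip.goto(q,rot(0)); manip.pause(.3)
c=manip.camera('wrist');cv2.imwrite('pics/wrist2.png',c['color']);np.savez('wrist2.npz',K=c["intrinsics"],T=c["camera_from_world"])
c=manip.camera('side');cv2.imwrite('pics/side2.png',cv2.resize(c['color'][60:280,220:440],None,fx=2.5,fy=2.5));np.savez('side2.npz',K=c["intrinsics"],T=c["camera_from_world"])
print(manip.sense()['clock'])
E
```

```text
True [ 1.58109811e-04 -1.12732517e-04 -5.99270643e-05] [-0.01385136  0.03928947  2.4668234 ]
12.7333
```

View pics/wrist2.png

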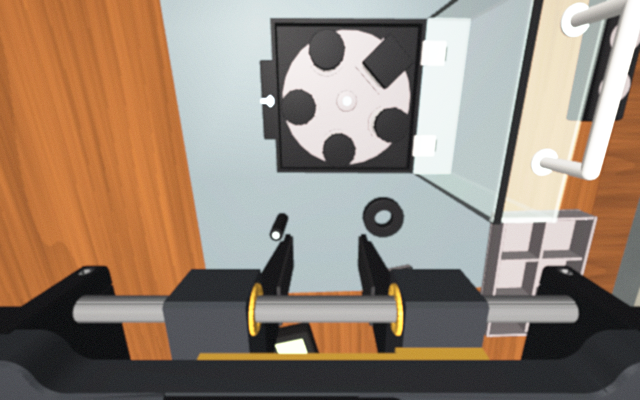

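View pics/side2.png

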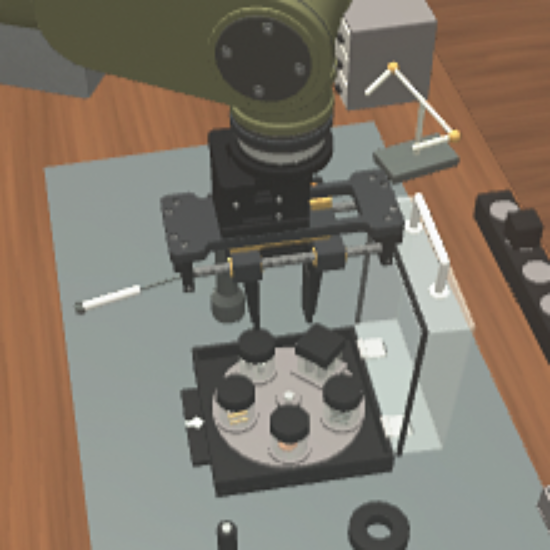

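Wrist: tray rim corners are at (272,20), (427,18), (424,173) and (277,172), the hub at (346,101), and the lids at (327,49), (386,62 square), (392,124), (339,150) and (299,107). The side view shows the cover standing open, with handle ends at (420,197) and (441,292). I'll refit tray pose, jar phase and cover angle.

```bash
python3 - <<'E'
from fit import *
V=dict(np.load('wrist2.npz'));S=dict(np.load('side2.npz'));p0=np.load('tray.npy')
ut=[(272,20),(427,18),(424,173),(277,172),(346,101)];Lt=[(-92,92,30),(92,92,30),(92,-92,30),(-92,-92,30),(0,0,33)]
ul=[(386,62),(327,49),(299,107),(339,150),(392,124)]
def f(v):
    a=v[3]+np.radians(72)*np.arange(5)
    return np.r_[(proj(V,pose(v,Lt))-ut).ravel(),(proj(V,pose(v,np.c_[58*np.cos(a),58*np.sin(a),71+0*a]))-ul).ravel()]
r=least_squares(f,[*p0,.76],loss='soft_l1');print(r.x,np.degrees(r.x[3]),f(r.x).round(1).reshape(-1,2).tolist(),p0)
uh=np.array([(420,197),(441,292)])/2.5+[220,60]
p=(r.x[:3]+p0)/2
def g(t,q):
    t=t[0];X=92-222*np.cos(t)+30*np.sin(t);Z=31+222*np.sin(t)+30*np.cos(t);return (proj(S,pose(q,[(X,45,Z),(X,-45,Z)]))-uh).ravel()
for q in(p0,r.x): b=least_squares(g,[1.5],args=(q,));print('cover',b.x,b.fun)
np.save('tray.npy',p);np.save('phase.npy',r.x[3])
E
```

```text
[ 0.57724148 -0.09543312 -0.03247056  0.76162445] 43.63786659896194 [[-2.5, -2.1], [-0.1, -0.1], [-10.7, -0.3], [0.1, 0.9], [0.8, -0.1], [2.5, -0.7], [-0.0, -0.1], [-0.6, 0.3], [0.2, 0.9], [0.7, 1.2]] [ 0.57944927 -0.09442478 -0.03481846]
cover [1.61235514] [ -1.18545191  -0.05166524   1.13709425 -12.32180294]
cover [1.62169748] [ -1.20264706   0.2882295    1.21239298 -11.96683172]
```

```bash
python3 - <<'E'
from h import *
import cv2
a0=float(np.load('phase.npy'))+np.radians(72)
def P(a,z): return tcp(58*np.cos(a),58*np.sin(a),z)
def Q(a): return rot(a-1.5*np.pi)
manip.goto(P(a0,190),Q(a0)); manip.move_gripper(.053,20)
print(manip.move_linear(P(a0,65),feed=.1,max_force=12))
manip.move_gripper(0,25)
s=manip.sense();print(s['clock'],s['gripper_width'],s['finger_force'],s['joint_pos'][5],(s['eef_pos']-P(a0,65))*1e3,s['contact_force'])
if .036<s['gripper_width']<.045:
    a1=a0+np.pi-float(np.load('phase.npy'))
    for a in np.linspace(a0,a1,15)[1:]:
        manip.move_linear(P(a,65),rotation=Q(a),feed=.05)
        s=manip.sense();print(round(s['clock'],1),round(s['gripper_width'],4),s['contact_force'].round(1))
    print((s['eef_pos']-P(a1,65))*1e3,s['finger_force'])
    for n in('side','scene'):
        c=manip.camera(n);cv2.imwrite(f'pics/{n}3.png',c['color']);np.savez(f'{n}3.npz',K=c["intrinsics"],T=c["camera_from_world"])
    im=cv2.imread('pics/side3.png')[155:275,265:405];cv2.imwrite('pics/side3c.png',cv2.resize(im,None,fx=5,fy=5,interpolation=cv2.INTER_CUBIC))
E
```

```text
False
17.5167 0.03960173850417453 25.00034898519516 2.5561919075840147 [ 0.17945025 -0.03000413  0.48177722] [-1.28892197  0.18186482  1.36083621]
17.9 0.0397 [-0.5  2.3  5. ]
18.2 0.0393 [-2.4  2.7  5. ]
18.6 0.0395 [-3.6  5.5  6.1]
18.9 0.0399 [-3.5  5.1  7.3]
19.3 0.0396 [-5.2  5.4  8.4]
19.6 0.0394 [-6.2  6.5  8.4]
20.0 0.0394 [-7.4  6.6  9.6]
20.3 0.0392 [-7.7  6.1 10.9]
20.7 0.0397 [-8.5  5.1 12. ]
21.0 0.0394 [-10.    3.   11.2]
21.4 0.0395 [-9.5  2.3 11.3]
21.7 0.0393 [-8.7  0.8 10.4]
22.1 0.0397 [-7.7  1.2 10.2]
22.4 0.0393 [-6.8  1.2  9.3]
[-1.25687813 -0.22234432  0.34533337] 25.001015067100525
```

View pics/side3c.png

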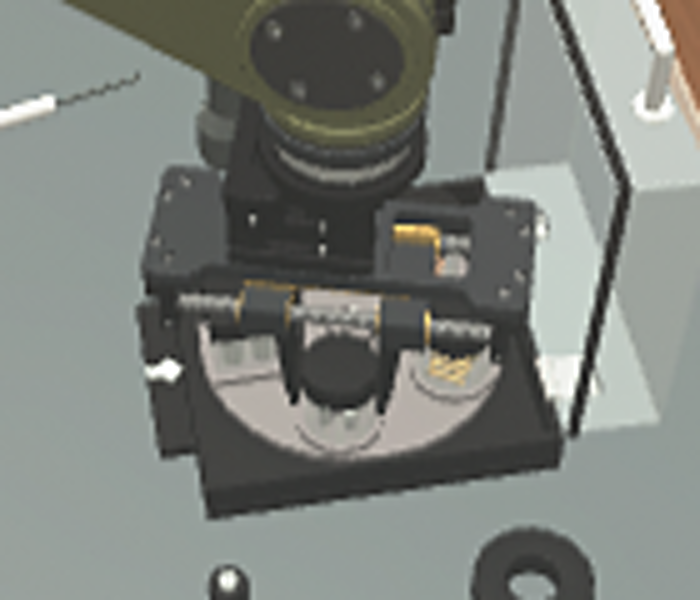

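The held round jar is at (340,370). The square jar's foot edge runs from (215,385) to (282,370), behind the pointer at (165,370). The finger is close to the square jar in the picture, so I'll check the foot numerically.

```bash
python3 - <<'E'
from fit import *
S=dict(np.load('side3.npz'));p=np.load('tray.npy')
print((proj(S,pose(p,[(-76,-18,23),(-40,-18,23),(-76,-20,55),(-38,-20,55),(-18,-55,71),(-101,0,14)]))-[265,155])*5)
E
python3 - <<'E'
from h import *
print(manip.sense()['contact_force'],manip.sense()['gripper_width'],manip.sense()['qvel'].round(3))
E
```

```text
[[215.15912342 378.19060838]
 [282.67277677 368.34318334]
 [213.50106876 343.15135129]
 [286.32690135 332.65316094]
 [337.31203015 360.65542487]
 [164.27444971 368.859254  ]]
[-7.2244787   0.6360761   9.66215303] 0.039278998976022425 [-0.002 -0.002 -0.     0.001 -0.002  0.001]
```

```bash
python3 -c "
import cv2
im=cv2.imread('pics/scene3.png')[150:270,240:400];cv2.imwrite('pics/scene3c.png',cv2.resize(im,None,fx=5,fy=5,interpolation=cv2.INTER_CUBIC))"
```

```text
(no output)
```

View pics/scene3c.png

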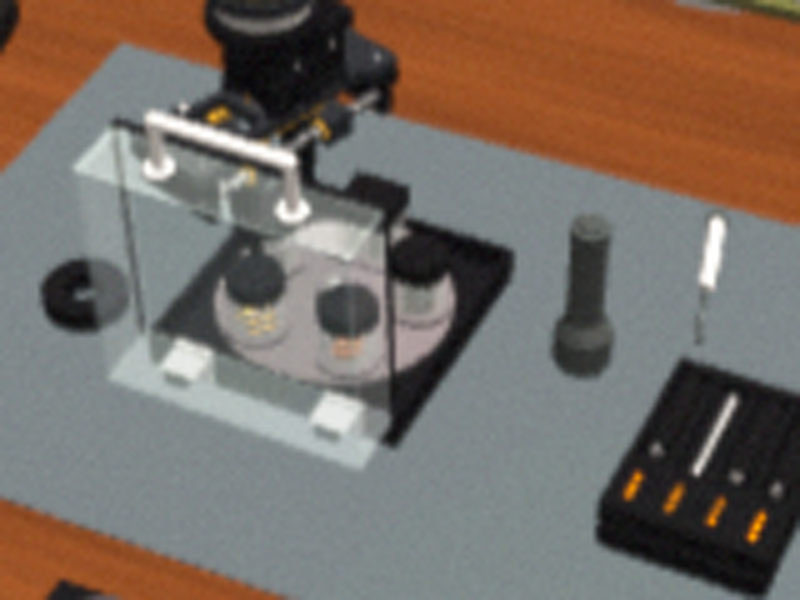

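The square jar's foot matches the front spot to 1–2 mm. The scene view shows the cover open and clear of the gripper, the flashlight still standing, and the finger about 14 mm from the square jar by the geometry. I'm handing the job in.

```bash
python3 -c "
from cell import manip
print(manip.job_done())"
```

```text
the job is handed in; nothing more can be done
None
```

I handed the job in (no verdict shown): the cover is open on its stop and let go, the square jar is within about 2 mm of the front spot by camera, and the gripper still holds the turntable by a round jar at 25 N.

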